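Refit the gas hob knob and hold it in

TASK

Refit the washed knob on the gas hob: take it from the tray, turn it so that its bore matches the D-shaped shaft (red mark over red mark) and push it fully home. Then press knob and shaft right down to the stop, as for lighting the burner, and finish while still holding the knob pressed down. Leave the pan, bowl, bottle and spare burner ring where they are.

Things in the scene. Friction and masses are not known exactly. Their poses are not given: they have to be found in the camera images.
- knob_center (a point): Centre of the loose black knob (about 70 g), half-way up its 40 mm. It stands upright on the tray, bore down: a round skirt 48 mm across, 18 mm high, and on it a grip bar 46 mm long (knob's x), 16 mm wide (y), 22 mm high, 18 to 40 mm above the underside, to be pinched across its 16 mm. z points up; x points along the bar to its end with the red line.
- knob_bore (a point): Centre of the knob's underside, 20 mm below knob_center, axes alike: the mouth of the bore, D-shaped, 14 mm in diameter, 18 mm deep, chamfered; its flat is on the +x side (under the red line), 3.5 mm from the axis. It fits the shaft with 1 mm of play all round, about 0.1 rad either way, in one orientation only.
- shaft_tip (a point): Centre of the upper end of the brass D-shaft that stands upright on the hob's control strip, 12 mm in diameter, its top 3 mm tapered. z points up; x points to the side of its flat, 2.5 mm from the axis. It sinks when pressed (joint stem) and turns only stiffly (0.15 N m). With the knob fully home, knob_center is 4 mm above shaft_tip, x axes alike.
- collar (a point): Centre of the top face of the round white collar at the foot of the shaft, 16 mm below shaft_tip, axes alike; 42 mm across, 5 mm thick, with a red mark towards the side of the shaft's flat (+x). Fully home, the knob's underside rests on it. It sinks and turns with the shaft.
- stem (a joint): How far the shaft with its collar is pressed down: 0 m at rest, 0.006 m at the stop. A spring pushes back with 4 N at the start of the travel and 10 N at the stop; it springs up again when let go.
- hob: Table-top gas hob of bright metal, fixed, 400 mm long (its x, away from the robot) by 280 mm wide, flat top 70 mm above the table. Its origin is on the table straight below the shaft, 80 mm from the near edge; the shaft tip at rest is 99 mm above the table. The burner's black pan support, 105 mm above the table, is centred 200 mm beyond the shaft.
- tray: Fixed bright metal parts tray, 250 mm (its x) by 150 mm, rim 10 mm high, floor 3 mm thick; origin at the centre of its underside. The knob stands in its half nearer the robot.
- burner_ring: Bystander: spare brass burner ring, 68 mm across, 10 mm high, lying in the farther half of the tray; origin at the centre of its underside.
- pan: Bystander: shallow metal pan with two side handles, 156 mm across (210 mm or so over the handles), 38 mm high, standing on the hob's pan support; origin at the centre of its underside.
- bowl: Bystander: metal bowl, 140 mm across, 60 mm high, on the table to the robot's left; origin at the centre of its underside.
- bottle: Bystander: amber bottle with a red cap, 64 mm across, 190 mm high, on the table to the robot's right; origin at the centre of its underside.
Not all that is in view belongs to the job. Leave any turquoise look-alike of the part that bears knob_center alone.

How it is judged (in metres and radians):
At the end, for the whole second after the job is handed in: Through the last second: knob on the D-shaft, knob_center 1.5 to 6.5 mm above shaft_tip (4 mm when home), within 3 mm of its axis and 0.25 rad of its flat, the shaft pressed in at least 4.5 of its 6 mm, and the fingers holding the knob with more than 3 N (z of knob_center in the frame of shaft_tip between 0.0015 and 0.0065 m and horizontal distance between knob_center and shaft_tip below 0.003 m and angle between the x axis of knob_center and the x axis of shaft_tip, either way round below 0.25 rad and value of joint stem above 0.0045 m and contact force between the fingers and knob above 3 N); the arm keeps its last pose, push and grip.
It fails at once if the pan, the bowl, the bottle or the spare burner ring is moved more than 20 mm (distance of any of pan, bowl, bottle, burner_ring from where it was at the start of the episode above 0.02 m).
It also fails if it takes over 42 s, if anything falls off the work surface, if the arm or the gripper's body presses on something with over 40 N, if the wrist force passes 120 N, or if a joint passes its speed limit or range.

ROBOT

A 6-joint arm with a two-finger parallel gripper is mounted at the origin on the work surface. World frame = base frame: x ahead of the robot, y to its left, z up, the work surface at z = 0. Lengths are in mm, angles in degrees, forces in N, time in s.
With the tool pointing down it reaches from about 300 to 850 mm from the base axis. Payload 4.2 kg.
Tool frame: the origin (TCP) lies between the finger pads; the fingertips stand 19 mm ahead of it and the grasp point (between the pads) is the TCP (env.tips_ahead is the distance from the TCP to the fingertips, in mm); z points along the fingers, y is the direction in which the jaws open and shut (so a half turn about z gives the same grasp; the last joint's range is limited). The gripper opens to 91 mm and grips with 3 to 60 N. Pads are 32 mm wide; open, the fingers measure 118 mm over their backs; the gripper's body (76 mm by 178 mm) begins 60 mm behind the grasp point.
Start: joints at [-71.391, 18.312, 89.639, -0, 72.044, -1.146], TCP at [194.358, -541.171, 232.976] pointing down, gripper open.
Joint ranges: [-177.97, 177.97], [-48.28, 115.42], [12.27, 149.76], [-77.06, 257.06], [2.81, 150.46], [-146.56, 146.56]. Speed limits (degrees/s): [147.25, 147.25, 180, 180, 180, 180].

INTERFACE

Orientations are given as [roll, pitch, yaw] about the fixed x, y, z axes, in that order (R = Rz(yaw) Ry(pitch) Rx(roll)).
In Python, from workcell import telemetry, viewer, job_done, env gives the robot as it stands. The module is installed in compiled form; this text tells all that it offers.
- The arm moves only by the shell command python3 -m jog 'ROWS' [FORCE]. ROWS is JSON, a list of rows, each a list of 3 entries, a list of its own where there are three numbers: the shift along the tool's x, y, z in cm, then the turn about the tool's z in degrees, then the opening, from 0 (shut) to 1 (fully open). A call has 1 to 10 rows; each row shifts and turns the pose as measured when the row begins, along the tool's axes as they then stand; what a row does not reach is not made up. A row lasts 1/8 s, in which the tool goes at most 62.5 mm and 10.7 degrees, less where a joint would pass 70% of its speed; a pose out of reach is approached as far as the arm can. A call is refused whole if a number of a shift passes 6.25 or a number of a turn 10.7, either way. A call with a gripper value outside its range is refused whole. The fingers move at their own pace and stop on an object; FORCE is the grip in N (left out, the last holds). Time passes only in rows, so rows that do not move let the fingers close. It gives the time, the measured TCP pose, the force and the opening at its end, in the units of the state.
- telemetry.state(): the state, without advancing time (a new reading comes with each control period).
- viewer.grab_frame(name): name is "scene" or "top" or "wrist"; returns a dict with "color" (480x640x3 uint8, red, green, blue), "K" (3x3 intrinsics, pixels), "k1" (the pictures are not rectified: a ray, as slopes to the right and down, at radius r is drawn at 1 + k1 r^2 times it, then the intrinsics apply), "rvec" (rotation vector, rad) and "tvec" (3), from world to camera coordinates, as OpenCV has them. Camera axes: x right, y down, z forward; pixel columns grow to the right and rows downward; lengths in mm; the calibration is good to about 2 mm. A picture is of the moment at which its call begins. There is no depth.
- job_done(): hands the job in, once; it reports no verdict.
The state is a dict: "time_s": time; "qpos": joint angles; "qvel": joint speeds; "effort": joint torques, N m; "ee_pos": TCP position; "ee_rot": TCP orientation; "force": force on the tool from outside, world axes, zero at the start; "torque": the same for the moment, N m; "gripper_width": finger opening in mm.
Only numpy, scipy, OpenCV 4.12 (cv2) and the standard library are available. Lean on these libraries where they do the work, as an engineer would, in place of code of your own. Each camera call takes 0.05 s, during which the arm holds its last target. There are 200 camera calls.

## Working session

There is one attempt and no reset: what is moved stays moved. The work goes in short steps, Python scripts to look and compute and a shell command to move; the robot and the scene stay as the last step left them, time stands still between calls to the robot, and variables do not carry over. Pictures are saved under pics/ and viewed, about 8 in all and at most 12, crops included, and the job is handed in when it is done.

```bash
mkdir -p pics; cat > h.py <<'E'
import numpy as np, cv2, pickle
from workcell import telemetry, viewer, job_done, env
def grab(n,tag):
    f=viewer.grab_frame(n); pickle.dump(f,open(f'pics/{tag}.pkl','wb'))
    cv2.imwrite(f'pics/{tag}.png',f['color'][:,:,::-1]); return f
def load(tag): return pickle.load(open(f'pics/{tag}.pkl','rb'))
def crop(tag,x0,y0,w,h,s):
    im=load(tag)['color'][y0:y0+h,x0:x0+w,::-1]
    cv2.imwrite(f'pics/{tag}_c{x0}_{y0}.png',cv2.resize(im,None,fx=s,fy=s,interpolation=cv2.INTER_CUBIC))
def pix2w(f,uv,z):
    K=np.array(f['K'],float);k=float(f['k1']);R=cv2.Rodrigues(np.array(f['rvec'],float))[0];t=np.array(f['tvec'],float).ravel()
    p=cv2.undistortPoints(np.array([[uv]],float),K,np.array([k,0,0,0,0.]))[0,0]
    d=R.T@np.array([p[0],p[1],1]);c=-R.T@t
    return c+d*(z-c[2])/d[2]
def w2pix(f,X):
    return cv2.projectPoints(np.array([X],float),np.array(f['rvec'],float),np.array(f['tvec'],float),np.array(f['K'],float),np.array([float(f['k1']),0,0,0,0]))[0][0,0]
E
python3 - <<'E'
from h import *
a=grab('scene','s0');b=grab('top','t0')
cv2.imwrite('pics/both.png',cv2.resize(np.vstack([a['color'],b['color']])[:,:,::-1],None,fx=.625,fy=.625,interpolation=cv2.INTER_AREA))
print(telemetry.state(), b['K'],b['k1'])
for f in (a,b): print(-cv2.Rodrigues(np.array(f['rvec']))[0].T@np.array(f['tvec']).ravel())
E
```

```text
{'time_s': 0.1, 'qpos': array([-7.13905262e+01,  1.83484772e+01,  8.96984381e+01, -4.70867252e-04,
        7.20444858e+01, -1.14520374e+00]), 'qvel': array([-0.02514787,  0.05973175, -0.11492847, -0.01566067, -0.01849673,
        0.00535667]), 'effort': array([ 7.29838339e-04, -4.13331699e+01, -2.32510579e+01,  7.28594698e-02,
        4.21680522e-02, -5.27271914e-05]), 'ee_pos': array([ 194.21863564, -540.76419781,  232.20595732]), 'ee_rot': array([-1.79908608e+02, -1.37915037e-03,  1.97548220e+01]), 'force': array([-0.53618473, -0.10576341, -0.61425551]), 'torque': array([-0.00271764, -0.01819916, -0.01443955]), 'gripper_width': 91.1967104481771} [[584.48643348   0.         318.84889699]
 [  0.         584.48643348 237.10588306]
 [  0.           0.           1.        ]] 0.008413037095121565
[1386.37221829 -290.36071395  952.22349359]
[ 462.2469882   -21.30190293 1518.96616134]
```

View pics/t0.png

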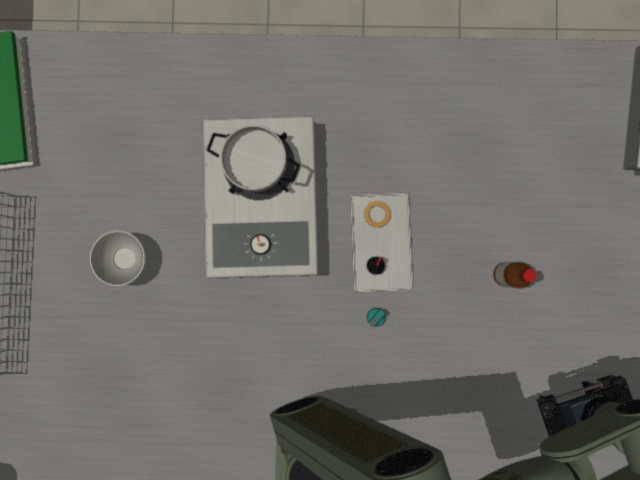

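The top view shows the knob at about (376,265) with its red line pointing up and slightly right. The shaft and collar are at (260,243), the turquoise decoy at (376,317). Next I'll enlarge the two parts.

```bash
python3 - <<'E'
from h import *
im=load('t0')['color'][:,:,::-1]
f=lambda x,y:cv2.resize(im[y:y+44,x:x+40],None,fx=10,fy=10,interpolation=cv2.INTER_CUBIC)
cv2.imwrite('pics/c1.png',np.hstack([f(356,243),f(240,222)]))
g=load('t0')
for n,uv,z in (('knob',(376,265),40),('shaft',(260,243),85)): print(n,pix2w(g,uv,z))
E
```

```text
knob [ 466.61358777 -139.48603299   40.        ]
shaft [513.82454628 149.91373302  85.        ]
```

View pics/c1.png

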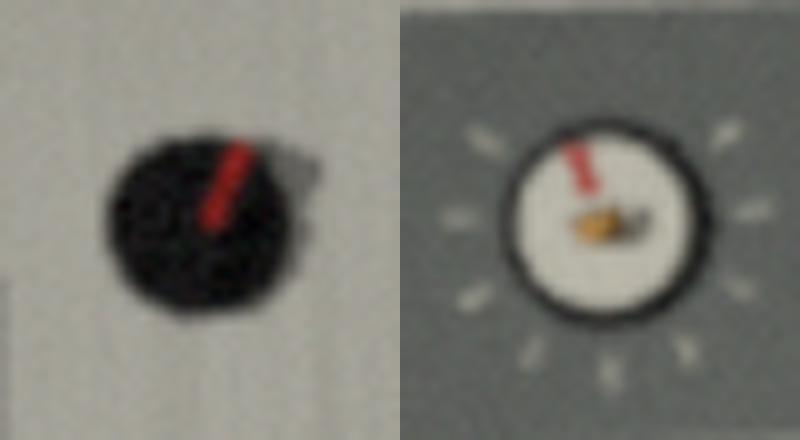

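```bash
python3 -m jog '[[[3.9,-2.85,0],0,1],[[3.9,-2.85,0],0,1],[[3.9,-2.85,0],0,1],[[3.9,-2.85,0],0,1],[[3.9,-2.85,0],0,1],[[3.9,-2.85,0],0,1],[[3.9,-2.85,0],0,1],[[3.9,-2.85,0],0,1],[[3.9,-2.85,0],0,1],[[3.9,-2.85,0],0,1]]'
python3 -m jog '[[[0,0,0],10,1],[[0,0,0],10,1],[[0,0,0],10,1],[[0,0,0],10,1],[[0,0,0],0,1]]'
```

```text
time_s: 1.35
ee_pos: [470.9, -130.5, 229.2]
ee_rot: [-179.7, 0.1, 19.3]
force: [0.7, 0.8, -0.2]
gripper_width: 91.0
time_s: 1.98
ee_pos: [471.6, -126.1, 227.0]
ee_rot: [-179.8, 0.6, -21.4]
force: [0.2, -0.2, 0.1]
gripper_width: 90.9
```

```bash
python3 - <<'E'
from h import *
f=grab('wrist','w1'); print(telemetry.state()['ee_pos'],telemetry.state()['ee_rot'])
R=cv2.Rodrigues(np.array(f['rvec']))[0];print(-R.T@np.array(f['tvec']).ravel(), R.T[:,2]); print(w2pix(f,[466.6,-139.5,43]))
E
```

```text
[ 471.59546557 -126.13887066  227.03232271] [-179.78825694    0.58079033  -21.37776025]
[ 533.66900405 -150.03136347  377.78271935] [-0.22625358  0.09261615 -0.96965539]
[331.43216859 225.08594314]
```

View pics/w1.png

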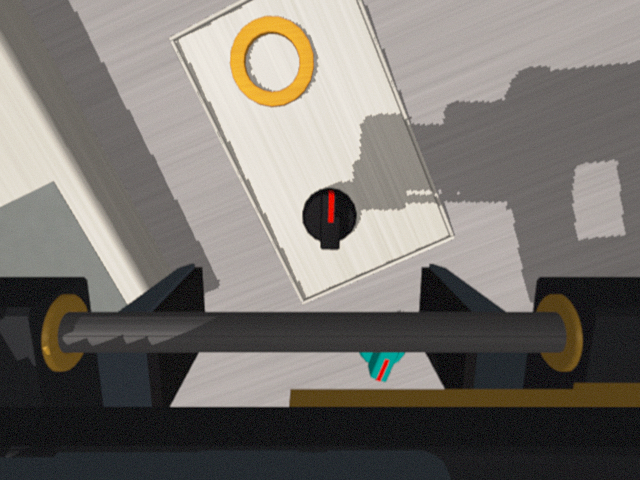

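Wrist view: the knob sits at about (330,217), its bar runs vertically, and the red line is at the upper end. The bar therefore lines up with tool x. Enlarging it to refine the position.

```bash
python3 - <<'E'
from h import *
crop('w1',295,180,70,75,8)
E
```

```text
(no output)
```

View pics/w1_c295_180.png

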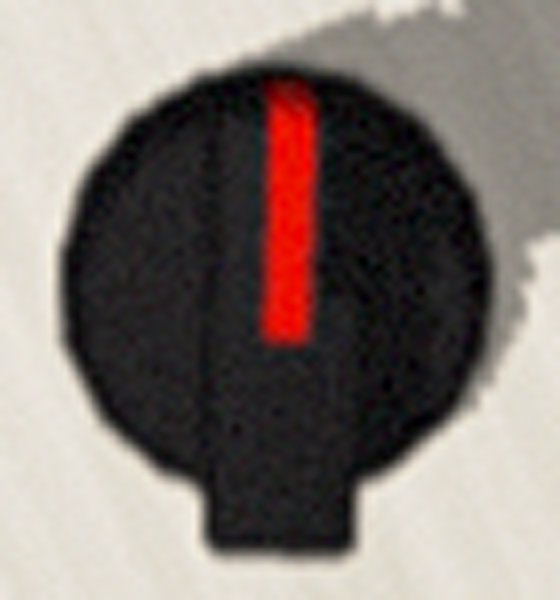

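```bash
python3 - <<'E'
from h import *
f=load('w1'); P=lambda x,y,z: pix2w(f,(295+(x+.5)/8-.5,180+(y+.5)/8-.5),z)
a=P(292,97,43);b=P(282,552,43);print(a,b,np.linalg.norm(a-b),(a+b)/2,np.degrees(np.arctan2(*(a-b)[1::-1])))
print('width',P(207,510,43)-P(355,510,43)); print('skirt',P(276,279,21)); r=P(292,97,43)-P(287,343,43);print(np.degrees(np.arctan2(r[1],r[0])))
s=telemetry.state(); c=(a+b)/2; d=c-s['ee_pos']; R=cv2.Rodrigues(np.zeros(3))[0]
y=np.radians(s['ee_rot'][2]); print('tool',d[0]*np.cos(y)+d[1]*np.sin(y), d[0]*np.sin(y)-d[1]*np.cos(y))
E
```

```text
[ 491.65622043 -148.72237155   43.        ] [ 448.95015218 -131.37851978   43.        ] 46.09357286803788 [ 470.30318631 -140.05044566   43.        ] -22.103127685290218
width [ 5.46966489 13.93021928  0.        ]
skirt [ 471.5171107  -140.20664303   21.        ]
-22.00788624866679
tool 3.8676157253795944 13.425477772942509
```

```bash
python3 -m jog '[[[0.4,1.35,3],0.7,1],[[0,0,5],0,1],[[0,0,5],0,1],[[0,0,2],0,1],[[0,0,0],0,1]]'; python3 - <<'E'
from h import *
s=telemetry.state();d=np.array([470.7,-140.1,42.5])-s['ee_pos'];y=np.radians(s['ee_rot'][2]);print(d[0]*np.cos(y)+d[1]*np.sin(y), d[0]*np.sin(y)-d[1]*np.cos(y),-d[2])
E
```

```text
time_s: 2.65
ee_pos: [470.5, -140.2, 73.8]
ee_rot: [-179.8, 0.4, -21.3]
force: [-0.6, 0.7, 0.3]
gripper_width: 91.2
0.15662330064834457 -0.15931445671013517 31.268646857809216
```

```bash
python3 -m jog '[[[0,0,1.5],0.8,1],[[0,0,1.5],0,1],[[0,0,0.1],0,1],[[0,0,0],0,1]]' && python3 -m jog '[[[0,0,0],0,0],[[0,0,0],0,0],[[0,0,0],0,0],[[0,0,0],0,0],[[0,0,0],0,0],[[0,0,0],0,0],[[0,0,0],0,0],[[0,0,0],0,0]]' 40
```

```text
time_s: 3.15
ee_pos: [472.8, -140.8, 44.0]
ee_rot: [-179.8, 0.0, -22.1]
force: [0.6, 0.6, -0.0]
gripper_width: 91.3
time_s: 4.15
ee_pos: [473.8, -141.2, 45.5]
ee_rot: [-179.7, -0.2, -22.0]
force: [-0.6, 0.2, 0.2]
gripper_width: 15.5
```

```bash
python3 -m jog '[[[0,0,-4],0,0],[[0,0,-5],0,0],[[0,0,-4],0,0],[[0,0,0],0,0]]' && python3 -m jog '[[[-0.9,-3.5,0],0,0],[[-0.9,-3.5,0],0,0],[[-0.9,-3.5,0],0,0],[[-0.9,-3.5,0],0,0],[[-0.9,-3.5,0],0,0],[[-0.9,-3.5,0],0,0],[[-0.9,-3.5,0],0,0],[[-0.9,-3.5,0],0,0],[[0,0,0],0,0]]' && python3 -m jog '[[[0,0,0],-9,0],[[0,0,0],-9,0],[[0,0,0],-9,0],[[0,0,0],-9,0],[[0,0,0],-9,0],[[0,0,0],0,0]]'
python3 - <<'E'
from h import *
f=grab('wrist','w2'); print(telemetry.state()['ee_pos'],telemetry.state()['ee_rot'])
E
```

```text
time_s: 4.65
ee_pos: [472.6, -141.4, 178.2]
ee_rot: [-179.8, -0.0, -22.0]
force: [0.4, 0.3, -0.1]
gripper_width: 16.0
time_s: 5.78
ee_pos: [505.2, 153.0, 166.0]
ee_rot: [179.6, 1.1, -22.2]
force: [0.1, 0.6, -0.3]
gripper_width: 15.6
time_s: 6.52
ee_pos: [499.7, 147.1, 158.4]
ee_rot: [-179.4, 2.0, 24.1]
force: [-0.0, -0.5, -0.4]
gripper_width: 15.7
[499.70337701 147.08901448 158.37125306] [-179.44195892    2.03973393   24.05615102]
```

View pics/w2.png

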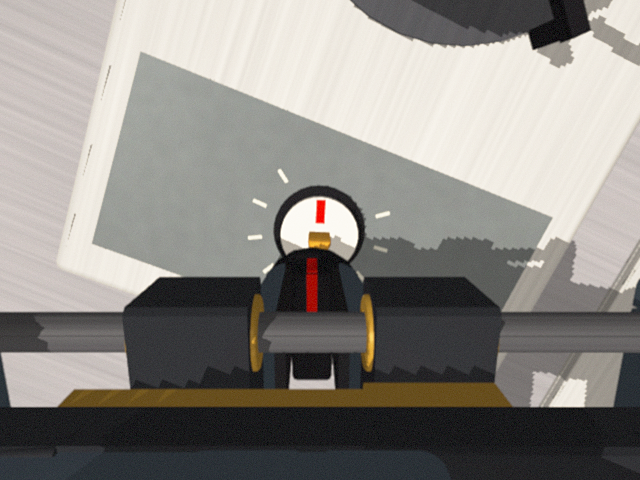

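Wrist view: the collar is at about (319,227), its red mark at (320,212) and the brass tip at (319,240). The held knob's red line is at (312,285), just below. Enlarging.

```bash
python3 - <<'E'
from h import *
crop('w2',265,175,110,145,4)
f=load('w2');P=lambda x,y,z: pix2w(f,(x,y),z)
print(P(319,226,83),P(319,238,99))
E
```

```text
[519.13100605 153.47689116  83.        ] [516.73360533 152.53012092  99.        ]
```

View pics/w2_c265_175.png

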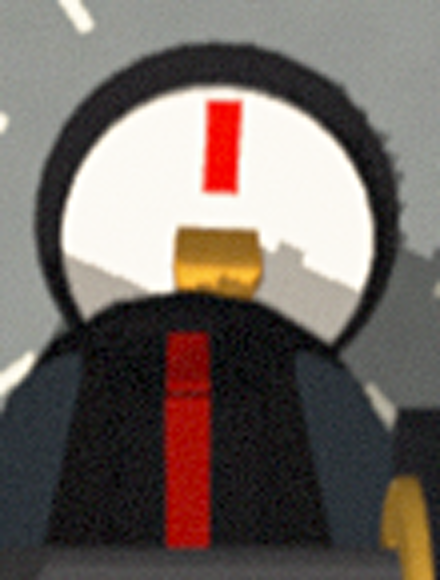

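```bash
python3 - <<'E'
from h import *
from scipy.optimize import least_squares
f=load('w2');s=telemetry.state()
px=lambda x,y:(265+(x+.5)/4-.5,175+(y+.5)/4-.5)
P=lambda x,y,z: pix2w(f,px(x,y),z)
th=np.linspace(0,2*np.pi,721)
def ext(c):
    q=np.array([[c[0]+21*np.cos(t),c[1]+21*np.sin(t),83] for t in th])
    p=cv2.projectPoints(q,np.array(f['rvec'],float),np.array(f['tvec'],float),np.array(f['K'],float),np.array([float(f['k1']),0,0,0,0]))[0][:,0]
    return p
def res(c):
    p=ext(c);L=px(60,0)[0];Rr=px(376,0)[0];T=px(0,85)[1]
    return [p[:,0].min()-L,p[:,0].max()-Rr,p[:,1].min()-T]
r=least_squares(res,[517,153]);print('collar',r.x,r.fun)
a=P(224,101,83);b=P(221,192,83);print('mark',a,b,np.degrees(np.arctan2(*(a-b)[1::-1])), 'from centre',np.degrees(np.arctan2(*( (a+b)/2-np.r_[r.x,83])[1::-1])))
l=P(174,231,83);q=P(264,231,83);d=l-q;print('flat foot',(l+q)/2,np.degrees(np.arctan2(-d[0],d[1])),np.linalg.norm(d))
z=s['ee_pos'][2]-2.5;y=np.radians(s['ee_rot'][2])
k1=P(188,395,z);k2=P(188,545,z);print('knob end',k1,np.degrees(np.arctan2(*(k1-k2)[1::-1])))
print('bottom of bar end',P(188,333,z-22)); w=k1-s['ee_pos'];print('in tool',w[0]*np.cos(y)+w[1]*np.sin(y),w[0]*np.sin(y)-w[1]*np.cos(y),s['ee_rot'])
E
```

```text
collar [514.91414003 151.52040974] [ 0.78315439 -0.78039665 -0.03756355]
mark [532.42607732 158.52984984  83.        ] [521.02030669 153.81250029  83.        ] 22.46965610125732 from centre 21.49603515767011
flat foot [515.98822722 151.83761539  83.        ] 24.142350140952388 12.191522915997288
knob end [516.22184042 155.82072626 155.87125306] 24.017750639855844
bottom of bar end [515.53326366 155.73049252 133.87125306]
in tool 18.643098413190458 -1.2398812637648655 [-179.44195892    2.03973393   24.05615102]
```

```bash
python3 -m jog '[[[1,0.35,0],1.4,0],[[0.8,0,0],0,0],[[0.1,0,0],0,0],[[0,0,0],0,0]]'
python3 - <<'E'
from h import *
f=grab('wrist','w3'); s=telemetry.state(); print(s['ee_pos'],s['ee_rot']); grab('scene','s3')
f=load('w3');g=load('s3')
a=cv2.resize(f['color'][175:320,260:380,::-1],(480,580),interpolation=cv2.INTER_CUBIC)
u=w2pix(g,[514,151,110]).astype(int);print(u)
b=cv2.resize(g['color'][u[1]-60:u[1]+85,u[0]-40:u[0]+40,::-1],(320,580),interpolation=cv2.INTER_CUBIC)
cv2.imwrite('pics/c3.png',np.hstack([a,b]))
E
```

```text
time_s: 7.08
ee_pos: [520.2, 151.2, 156.9]
ee_rot: [-179.5, 2.1, 22.3]
force: [-0.6, 0.6, -0.9]
gripper_width: 15.9
[520.08678652 151.15934247 156.92525068] [-179.5107059     2.09167464   22.30117495]
[371 206]
```

View pics/c3.png

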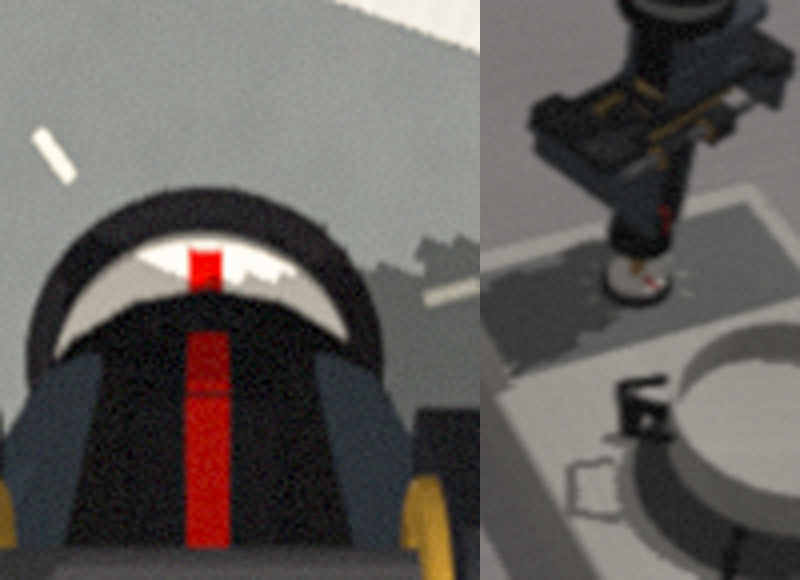

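Wrist crop: the knob's red line is at (208,390) and the collar mark at (205,268), so they are collinear. The scene crop shows the knob hovering just above the shaft. Next I'll work out the remaining offset, allowing for the 2° tilt.

```bash
python3 - <<'E'
from h import *
from scipy.spatial.transform import Rotation as Ro
f=load('w3');s=telemetry.state()
P=lambda x,y,z: pix2w(f,(260+(x+.5)/4-.5,175+(y+.5)/4-.5),z)
R=Ro.from_euler('xyz',s['ee_rot'],degrees=True).as_matrix(); print('toolz',R[:,2])
e=P(208,395,154.4); e2=P(208,335,132.4)
bore=e-23*R[:,0]+40*R[:,2]; print('bore',bore,'rel tcp in tool',R.T@(bore-s['ee_pos']))
y=np.radians(22.5);d=np.array([np.cos(y),np.sin(y),0])
top=P(203,234,83); c=top-21*d; m=(P(205,250,83)-P(224-224+205,250,83))
print('collar from arc',c, 'mark outer', P(205,250,83), '-> centre by 19', P(205,250,83)-19*d)
q1=P(55,355,83);q2=P(350,340,83);
from scipy.optimize import least_squares
r=least_squares(lambda c:[np.hypot(*(p[:2]-c))-21 for p in (top,q1,q2,P(120,262,83),P(290,262,83))],[514,151]);print('fit',r.x,r.fun)
for C in (r.x,[514.2,151.2]):
    dd=np.r_[C,99]-bore; print('need tool',R.T@dd)
E
```

```text
toolz [-0.03702673 -0.00597062 -0.99929644]
bore [514.12614134 150.39532119 115.26817933] rel tcp in tool [-4.14210081 -1.1839939  41.90071933]
collar from arc [515.16733955 151.70855159  83.        ] mark outer [532.61228824 158.65581303  83.        ] -> centre by 19 [515.05857712 151.38482782  83.        ]
fit [514.94035456 151.50780076] [ 0.28675919 -0.02526578 -0.08402267 -0.2064405  -0.10052823]
need tool [ 1.76892902 -0.58182896 16.21994383]
need tool [ 0.96768336 -0.57783114 16.2491945 ]
```

```bash
python3 -m jog '[[[0.13,-0.06,0.5],0,0],[[0,0,0.5],0,0],[[0,0,0],0,0]]'; python3 - <<'E'
from h import *
from scipy.spatial.transform import Rotation as Ro
s=telemetry.state();R=Ro.from_euler('xyz',s['ee_rot'],degrees=True).as_matrix()
b=s['ee_pos']+R@[-4.14,-1.18,42.2];print(b,R.T@(np.array([514.6,151.3,99])-b),s['ee_rot'])
E
```

```text
time_s: 7.55
ee_pos: [520.0, 152.1, 146.2]
ee_rot: [-179.5, 2.1, 22.3]
force: [-0.4, -0.7, -1.3]
gripper_width: 15.9
[514.14222941 151.40814359 104.15972482] [0.57368251 0.31794572 5.13943655] [-179.50844619    2.12706625   22.31239974]
```

```bash
python3 -m jog '[[[0.05,0.03,0.4],0,0],[[0,0,0.3],0,0],[[0,0,0.2],0,0],[[0,0,0],0,0]]'; python3 - <<'E'
from h import *
from scipy.spatial.transform import Rotation as Ro
s=telemetry.state();R=Ro.from_euler('xyz',s['ee_rot'],degrees=True).as_matrix()
b=s['ee_pos']+R@[-4.14,-1.18,42.2];print(b,R.T@(np.array([514.6,151.3,99])-b),s['ee_rot'],s['torque'])
E
```

```text
time_s: 8.05
ee_pos: [520.2, 151.9, 136.5]
ee_rot: [-179.5, 2.1, 22.3]
force: [-0.1, -0.4, -0.3]
gripper_width: 16.1
[514.3337294  151.19720663  94.45791637] [ 0.11590746 -0.03324746 -4.54944505] [-179.50626381    2.13555618   22.30496563] [-0.02223311 -0.06338255  0.03638697]
```

No contact force with the mouth 4.5 mm below the tip, so the bore has entered. Continuing.

```bash
python3 -m jog '[[[0,0,0.4],0,0],[[0,0,0.3],0,0],[[0,0,0],0,0]]'; python3 -m jog '[[[0,0,0.3],0,0],[[0,0,0.2],0,0],[[0,0,0],0,0]]'
```

```text
time_s: 8.43
ee_pos: [519.9, 151.9, 129.1]
ee_rot: [-179.5, 2.1, 22.3]
force: [-0.5, -0.1, -0.6]
gripper_width: 15.7
time_s: 8.8
ee_pos: [520.2, 152.0, 124.9]
ee_rot: [-179.5, 2.1, 22.3]
force: [-0.9, -0.2, 3.5]
gripper_width: 16.0
```

```bash
python3 -m jog '[[[0,0,0.2],0,0],[[0,0,0.2],0,0],[[0,0,0.2],0,0],[[0,0,0.1],0,0]]' 55; python3 -m jog '[[[0,0,0.15],0,0],[[0,0,0.15],0,0],[[0,0,0.15],0,0]]'
```

```text
time_s: 9.3
ee_pos: [520.1, 152.0, 120.5]
ee_rot: [-179.5, 1.9, 22.3]
force: [-2.1, -1.1, 8.3]
gripper_width: 15.6
time_s: 9.68
ee_pos: [520.0, 152.0, 120.4]
ee_rot: [-179.6, 1.8, 22.3]
force: [-4.2, -1.5, 10.9]
gripper_width: 15.8
```

```bash
python3 -m jog '[[[0,0,0.35],0,0],[[0,0,0.35],0,0]]';  python3 -m jog '[[[0,0,0.5],0,0],[[0,0,0.5],0,0]]'
```

```text
time_s: 9.93
ee_pos: [520.0, 151.9, 120.2]
ee_rot: [-179.6, 1.6, 22.3]
force: [-6.8, -1.9, 26.1]
gripper_width: 15.4
time_s: 10.18
ee_pos: [519.9, 151.9, 120.1]
ee_rot: [-179.6, 1.4, 22.3]
force: [-10.6, -2.8, 34.1]
gripper_width: 15.5
```

```bash
python3 -m jog '[[[-0.05,0,0.3],0,0],[[-0.05,0,0.3],0,0]]'; python3 - <<'E'
from h import *
f=grab('wrist','w4'); g=grab('scene','s4'); t=grab('top','t4'); s=telemetry.state(); print(s['ee_pos'],s['ee_rot'],s['force'],s['gripper_width'])
a=cv2.resize(f['color'][175:320,260:380,::-1],(480,580),interpolation=cv2.INTER_CUBIC)
u=w2pix(g,[514,151,110]).astype(int)
b=cv2.resize(g['color'][u[1]-40:u[1]+33,u[0]-20:u[0]+20,::-1],(320,580),interpolation=cv2.INTER_CUBIC)
cv2.imwrite('pics/c4.png',np.hstack([a,b]))
E
```

```text
time_s: 10.42
ee_pos: [519.5, 151.8, 120.3]
ee_rot: [-179.7, 1.0, 22.3]
force: [-4.5, -0.6, 17.3]
gripper_width: 15.4
[519.51062856 151.79665688 120.29938114] [-179.65369186    1.05851241   22.32241509] [-4.8368402  -1.37659061 19.42287926] 15.74040462308568
```

View pics/c4.png

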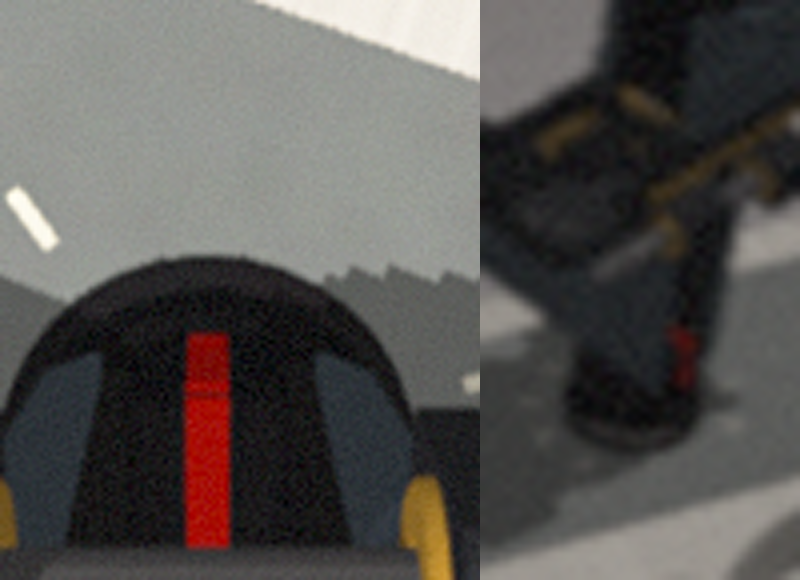

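Wrist and scene crops: the knob covers the collar, with its red line at (208,390) in the same place between the fingers, so it hasn't slipped. The underside is at about z = 78 mm, against 77 mm expected at the stop. The push is steady at 17–19 N, well above the 10 N spring, and there was no further travel at 34 N. Handing in.

```bash
python3 -c "
from h import *
s=telemetry.state();print(s['ee_pos'],s['force'],s['gripper_width']);print(job_done())"
```

```text
[519.51062856 151.79665688 120.29938114] [-4.8368402  -1.37659061 19.42287926] 15.74040462308568
the job is handed in; nothing more can be done
None
```

I fitted the knob on the D-shaft with the red marks in line and pressed knob and shaft down to what the readings indicate is the stop. I handed in after about 10.5 s, still holding the knob at a set grip of 55 N; the interface gives no verdict.

**Last checks:**
- **Alignment:** before insertion the knob and the shaft mark were within about 1° of each other, and the bore then went down over the shaft without resistance.
- **Pressed down:** the knob's underside came out at about z = 78 mm, where 77 mm is expected at the stop. That is within the measuring error. At a push of 34 N it moved no further; I handed in at about 17–19 N, against the spring's 10 N.
- **Grip:** the opening reads 15.7 mm on the 16 mm bar, and the last picture shows no slip.

**Not perfect:** the tool drifted to about 2° of tilt and still leaned about 1° at the end, with roughly 5 N of side force. I inferred the stem travel from force and height rather than measuring it, and I did not re-check the pan, bowl, bottle and ring by image, though the arm stayed clear of them.

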